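# Unbolt the safety screen's sash and push it up to its working height

### The arm

A 6-joint arm with a two-finger parallel gripper is mounted at the origin on a cart in front of the work surface, level with it; the furniture and walls round the work are solid. World frame = base frame: x ahead of the robot, y to its left, z up, the work surface at z = 0. Lengths are in mm, angles in rad, forces in N, time in s.
With the tool pointing down it reaches from about 300 to 775 mm from the base axis. Payload 14.6 kg.
Tool frame: the origin (TCP) lies between the finger pads; the fingertips stand manip.tip_reach ahead of it and the grasp point (between the pads) lies 5 mm behind it (manip.tip_reach is the distance from the TCP to the fingertips, in mm); z points along the fingers, y is the line along which they close (so a half turn about z gives the same grasp; the last joint's range is limited). The gripper opens to 94 mm and grips with 3 to 60 N. Pads are 16 mm wide; open, the fingers measure 119 mm over their backs; the gripper's body (75 mm by 177 mm) begins 78 mm behind the grasp point.
Start: joints at [1.217, 0.3, 1.521, -0, 1.321, -0.067], TCP at [155.584, 527.525, 219.446] pointing down, gripper open.
Joint ranges: [-3.03, 3.03], [-0.79, 2.21], [0.23, 2.52], [-1.04, 4.18], [0, 3.07], [-2.55, 2.55]. Speed limits (rad/s): [2.22, 2.22, 2.57, 3.14, 3.14, 3.14].

### API

Orientations are given as [roll, pitch, yaw] about the fixed x, y, z axes, in that order (R = Rz(yaw) Ry(pitch) Rx(roll)).
In Python, from cell import manip gives the robot as it stands. The module is installed in compiled form; this text tells all that it offers.
- The arm moves only by the shell command python3 -m creep 'ROWS' [FORCE]. ROWS is JSON, a list of rows, each a list of 3 entries, a list of its own where there are three numbers: the opening, from -1 (shut) to 1 (fully open), then the shift along the tool's x, y, z in cm, then the turn about the tool's z in units of 5 degrees (1.0 is 5 degrees). In form: [[grip, [tx, ty, tz], roll], ...]. A call has 1 to 12 rows; each row is the pose to reach, as a shift and turn from the pose commanded when the call began, along the tool's axes at that moment; what a row does not reach only later rows make up. A row lasts 1/10 s, in which the tool goes at most 50 mm and 8.59 degrees, less where a joint would pass 70% of its speed; a pose out of reach is approached as far as the arm can. A call with a gripper value outside its range is refused whole. The fingers move at their own pace and stop on an object; FORCE is the grip in N (left out, the last holds). Time passes only in rows, so rows that repeat a pose let the fingers close. It gives the time, the measured TCP pose, the force, the opening and the grip force at its end, in the units of the state.
- manip.read_state(): the state, without advancing time (a new reading comes with each control period).
- manip.camera(name): name is "scene" or "top" or "wrist"; returns the picture (420x560x3 uint8, red, green, blue); there is no depth.
- manip.camera_params(name): a dict with "fovy" (degrees; the focal length in pixels is half the picture's height over the tangent of half this angle, whatever the lens; pixels are square), "cx", "cy" (the principal point, pixels), "origin" and "attitude" of the camera in the world. Camera axes: x right, y down, z forward; pixel columns grow to the right and rows downward; lengths in mm; the calibration is good to about 2 mm. The wrist camera is an equidistant fisheye: a pixel r from the principal point sees the ray r / f radians off the axis. A picture is of the moment at which its call begins: read the wrist's pose just before it. camera_params takes no time and is no camera call; for the wrist camera it gives the pose at the moment of the call.
- manip.sign_off(): hands the job in; it is judged then, once.
The state is a dict: "clock": time; "joints": joint angles; "qd": joint speeds; "effort": joint torques, N m; "eef_pos": TCP position; "eef_rot": TCP orientation; "wrist_force": force on the tool from outside, world axes, zero at the start; "moment": the same for the moment, N m; "finger_gap": finger opening in mm; "finger_force": force on a finger pad.
Only numpy, scipy, OpenCV 4.12 (cv2) and the standard library are available. Lean on these libraries where they do the work, as an engineer would, in place of code of your own. Each camera call takes 0.05 s, during which the arm holds its last target. There are 200 camera calls.

### The job

Open the bench safety screen for work on the tray behind it: slide the bolt at the right of its sash fully back (to the right), then push the counterweighted sash up from beneath its lip until the lip is level with the black pointer on the left post, not past it, and leave it standing there with the bolt back. Only push, gently, and grip nothing; leave all the other things on the table where they are.

Things in the scene. Friction and masses are not known exactly. Their poses are not given: they have to be found in the camera images.
- screen: bench-top safety screen, 356 mm wide, 492 high, fixed on the table in front of the reagent tray. Origin on the table under the middle of its sash; x to the back, y to the left seen from the robot, z up. Grey sill up to z = 50 mm, front face at x = -12. Two posts (y = +-128 to +-178, front face x = -12, full height) guide the sash; their feet (40 wide, 13 high) reach forward to x = -100
- sash: clear counterweighted sliding sash with an aluminium lip along its bottom. Lip: 240 mm long (along y), sticks out 50 towards the robot, a plate 10 thick ending in a round nose bar, diameter 16. Origin in the sash plane, mid-lip; axes as the screen's. It starts down (origin 66 above the table, space under the lip free), rises up to 200, takes about 3 N (plus 12 N per m/s) and stays where left
- lip_nose (a point): point on the axis of the lip's round nose bar, at the middle of its length, 42 mm in front of the sash; 66 above the table with the sash down; it rises with the sash
- mark_tip (a point): tip of the black pointer clamped to the front of the left post, 124 mm left of the screen's middle, beside the left end of the lip; its height differs each time, 180 to 245 mm above the table. The lip is at working height when the axis of its nose bar (point lip_nose) is level with this tip
- bolt: steel slide bolt on the right post, its rod (diameter 10 mm) along y with the origin below the knob's stem. At the start (origin at y = -140 to -144 in the screen's frame) the rod lies over the plate at the lip's right end and locks the sash down. It slides to the right, to a stop at y = -166 (fully back); from -162 on the lip can pass. Takes about 2.5 N, stays where left
- bolt_knob (a point): centre of the bolt's ball knob, diameter 18 mm, on a stem (diameter 6) slanting 45 degrees up from the rod towards the robot. At the start it is 140 to 144 mm to the right of the screen's middle, 54 in front of the sash, 106 above the table. It moves with the bolt
- dish: closed petri dish, 62 mm across, 15 high; origin in the middle of its underside
- cover_box: small box of cover glasses, 36 x 54 x 22 mm; origin in the middle of its underside
- tweezers_1: steel tweezers lying flat in front of the screen, 126 mm long (along its y), 9 high; origin in the middle of its underside
- can: black screw-top can, 36 mm across, 54 high, standing in front of the screen's sill, left of the middle; origin in the middle of its underside
- dropper_1: small dropper bottle, 29 mm across, 85 high; origin in the middle of its underside
- jar: staining jar with a screw lid, 53 mm across, 98 high; origin in the middle of its underside
- amber: amber reagent bottle, 48 mm across, 100 high; origin in the middle of its underside

How it is judged (in metres and radians):
On the way, in this order (a step that is already met when the one before it is completed fails the run):
1. the bolt is fully back while the sash is still down (y of bolt in the frame of screen below -0.162 m and distance of sash from where it was at the start of the episode below 0.02 m), for 0.2 s.
2. the fingers push the sash up at its lip (distance of sash from where it was at the start of the episode above 0.05 m and contact force between the fingers and sash above 0.3 N), for 0.1 s.
At the end, for the whole second after the job is handed in: the axis of the lip's nose bar is level with the pointer's tip within 8 mm, the sash stands still, and the bolt is still back (its origin at y = -162 mm or beyond in the screen's frame) (z of lip_nose in the frame of mark_tip between -0.008 and 0.008 m and y of bolt in the frame of screen below -0.162 m and linear speed of sash below 0.005 m/s); the robot touches nothing.
It fails at once if the bolt is gripped or forced instead of pushed (contact force between the fingers and bolt above 35 N).
It fails at once if the sash is gripped or forced instead of pushed (contact force between the fingers and sash above 35 N).
It fails at once if the lip is pushed past the pointer by more than 20 mm (z of lip_nose in the frame of mark_tip above 0.02 m).
It fails at once if another thing is moved by more than 20 mm (distance of any of dish, cover_box, tweezers_1, can, dropper_1, jar, amber from where it was at the start of the episode above 0.02 m).
It fails at once if another thing is tipped (angle between any of dish, cover_box, tweezers_1, can, dropper_1, jar, amber's own z axis and vertical above 0.5 rad).
It also fails if it takes over 40 s, if anything falls off the work surface, if the arm or the gripper's body presses on something with over 40 N, if the wrist force passes 120 N, or if a joint passes its speed limit or range.

## Working session

There is one attempt and no reset: what is moved stays moved. The work goes in short steps, Python scripts to look and compute and a shell command to move; the robot and the scene stay as the last step left them, time stands still between calls to the robot, and variables do not carry over. Pictures are saved under pics/ and viewed, at most 13 in all, crops included, and the job is handed in when it is done.

```bash
mkdir -p pics; ls; python3 - <<'E'
from cell import manip
import cv2
print(manip.tip_reach, manip.read_state())
for n in ("scene","top","wrist"):
    p=manip.camera_params(n); print(n,p)
    im=manip.camera(n); cv2.imwrite(f"pics/{n}0.png",im[:,:,::-1])
E
```

```text
pics
14.0 {'clock': 0.0, 'joints': array([ 1.21740666e+00,  3.00509544e-01,  1.52158001e+00, -1.44740857e-05,
        1.32070402e+00, -6.65728160e-02]), 'qd': array([ 1.02260930e-03,  1.73569580e-04, -9.21528941e-04,  2.14898761e-04,
        2.50068185e-03, -6.86363372e-05]), 'effort': array([ 2.38559813e-03, -5.31802011e+01, -3.52738130e+01,  7.09894393e-02,
        2.42693274e-02, -1.66851632e-04]), 'eef_pos': array([155.5012485 , 527.3013694 , 218.86568737]), 'eef_rot': array([-3.14039346e+00, -6.59013629e-05,  2.85477936e+00]), 'wrist_force': array([-0.01695106,  0.24826266,  0.17229635]), 'moment': array([ 0.07255657, -0.02310728, -0.04372715]), 'finger_force': 0.0, 'finger_gap': 94.00819650536026}
scene {'fovy': 42.16459243962836, 'cx': 285.7805407807899, 'cy': 212.2404333816446, 'origin': array([ 136.46202579,  966.5010943 , 1147.53791591]), 'attitude': array([-2.42265676e+00, -8.09501070e-04, -2.69837857e+00])}
top {'fovy': 45.357182797987456, 'cx': 277.52479105886414, 'cy': 202.91356869556117, 'origin': array([ 283.08352969,  182.8888417 , 1656.79289394]), 'attitude': array([-3.00016198, -0.0034663 , -1.56692625])}
wrist {'fovy': 65.70646984690485, 'cx': 281.4750079569686, 'cy': 208.13094313250414, 'origin': array([ 81.69499593, 549.48770132, 383.93176608]), 'attitude': array([2.87828127e+00, 6.93133712e-04, 1.28479878e+00])}
```

View pics/scene0.png

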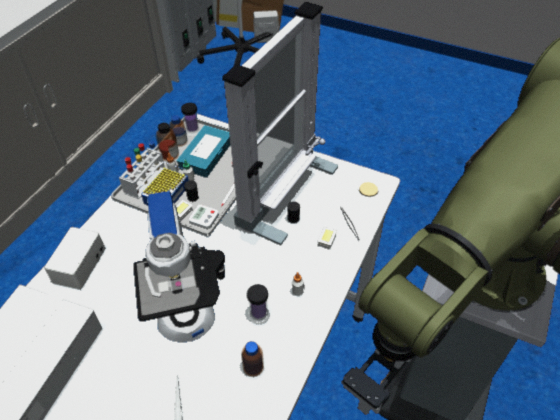

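View pics/top0.png

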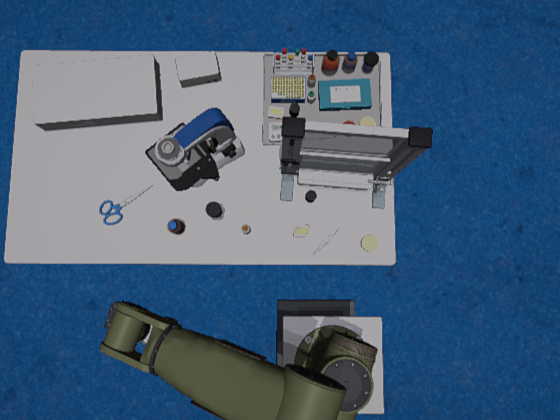

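Scene view: screen with its left post foot at about (268,232), pointer near (256,168), knob near (318,140). In the top view the feet are at (287,187) and (379,193). I'll zoom in on both.

```bash
python3 - <<'E'
import cv2,numpy as np
s=cv2.imread("pics/scene0.png")[125:255,225:355]; t=cv2.imread("pics/top0.png")[105:235,270:400]
f=lambda a:cv2.resize(a,(400,400),interpolation=cv2.INTER_CUBIC)
s2=cv2.imread("pics/top0.png")[150:216,275:405]
cv2.imwrite("pics/z.png",np.hstack([f(s),f(t)]))
E
```

```text
(no output)
```

View pics/z.png

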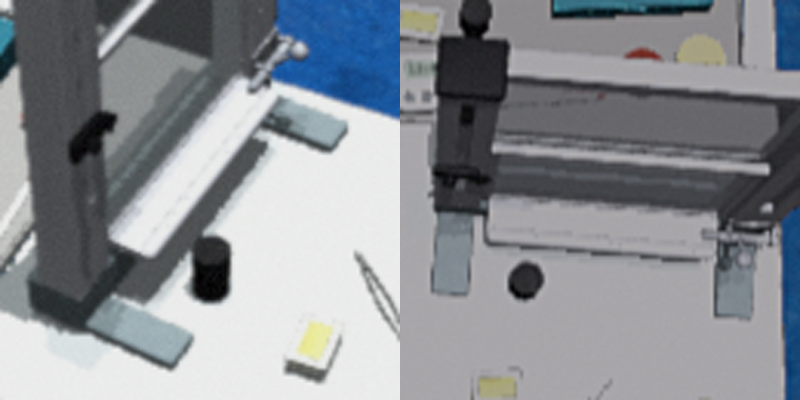

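The crop shows: top feet front corners at (280.4,199.2), (291.8,200.5), (372.4,206.7), (384.4,208). Pointer tip is at about (262.4,162.5) in scene and (299,162.2) in top, and the knob at (321.5,140) in scene.

```bash
cat > h.py <<'E'
import numpy as np, cv2
from scipy.spatial.transform import Rotation as R
from scipy.optimize import least_squares
def ray(p,uv):
    f=210/np.tan(np.radians(p["fovy"])/2); d=np.array([(uv[0]-p["cx"])/f,(uv[1]-p["cy"])/f,1.])
    if p.get("fish"):
        r=np.hypot(d[0],d[1]); d=np.array([d[0]/r*np.sin(r),d[1]/r*np.sin(r),np.cos(r)])
    d=R.from_euler("xyz",p["attitude"]).apply(d); return np.array(p["origin"]),d/np.linalg.norm(d)
def plane(p,uv,z):
    o,d=ray(p,uv); return o+d*(z-o[2])/d[2]
def tri(rs):
    A=0;b=0
    for o,d in rs:
        P=np.eye(3)-np.outer(d,d); A=A+P; b=b+P@o
    x=np.linalg.solve(A,b); return x,[np.linalg.norm(np.cross(x-o,d)) for o,d in rs]
E
python3 - <<'E'
from cell import manip
from h import *
S=manip.camera_params("scene");T=manip.camera_params("top")
uv=[(280.4,199.2),(291.8,200.5),(372.4,206.7),(384.4,208)]
P=np.array([plane(T,u,13)[:2] for u in uv]); print(P.round(1))
M=np.array([(-100,173),(-100,133),(-100,-133),(-100,-173)],float)
def g(q): c,s=np.cos(q[2]),np.sin(q[2]); return M@np.array([[c,s],[-s,c]])+q[:2]
r=least_squares(lambda q:(g(q)-P).ravel(),[600,0,0]); print(r.x,r.fun.round(1))
# scene foot corners, zoom px /3.077
z=lambda a,b:(225+a/3.077,125+b/3.077)
print([plane(S,z(*u),13).round(1) for u in [(175,362),(192,340),(330,148),(347,124)]])
print("tip",tri([ray(S,(262.4,162.5)),ray(T,(299,162.2))]))
print("knob",tri([ray(S,(321.5,140)),ray(T,(382,188.5))]))
zt=lambda a,b:(270+(a-400)/3.077,105+b/3.077)
print("lip nose L",plane(S,z(148,256),66).round(1),"top front edge z66",plane(T,zt(488,243),66),plane(T,zt(716,260),66))
print("can",plane(T,zt(525,282),54),"box",plane(T,(301,231),22),"tw",plane(T,(326,241),5),"dish",plane(T,(369,243),15),"drop",plane(T,(246,229),85),"jar",plane(T,(214,210),98),"amb",plane(T,(176,226),100))
E
```

```text
[[ 529.6  168.6]
 [ 525.4  130.9]
 [ 505.9 -135.3]
 [ 501.7 -174.8]]
[ 6.15352886e+02 -1.04376316e+01 -7.80818122e-02] [-0.4  1.2  0.6 -1.  -0.6  0.1  0.4 -0.3]
[array([525. , 169.9,  13. ]), array([522.2, 141.8,  13. ]), array([ 503.4, -128.6,   13. ]), array([ 501. , -166.5,   13. ])]
tip (array([604.84104431, 116.08012166, 225.58084412]), [np.float64(2.0533060280645645), np.float64(2.053306028064507)])
knob (array([ 550.84840062, -148.05008054,  108.54943235]), [np.float64(0.3608980342877135), np.float64(0.3608980342876593)])
lip nose L [578.1 112.6  66. ] top front edge z66 [571.4091455  110.73250625  66.        ] [ 554.4592858  -127.24832191   66.        ]
can [532.20857981  71.4518634   54.        ] box [423.70654268 101.22620833  22.        ] tw [392.58465383  18.31188241   5.        ] dish [ 385.97174527 -121.06566938   15.        ] drop [423.85262648 276.82769338  85.        ] jar [481.80940124 376.79888841  98.        ] amb [430.94428938 493.45985169 100.        ]
```

View pics/wrist0.png

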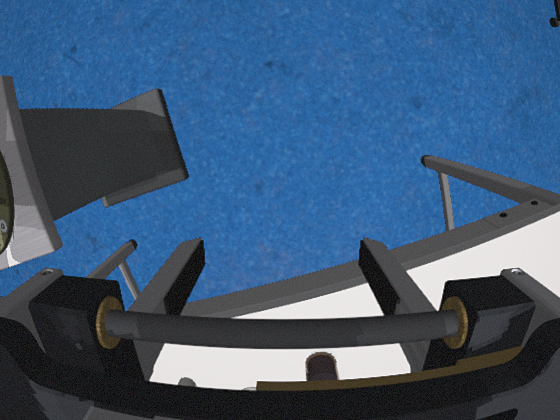

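The wrist view shows plain straight fingers, the bottle at (320,365) and no obstruction. The screen pose agrees between the feet and the knob. Next I'll compute the first move.

```bash
cat >> h.py <<'E'
Q=(615.4,-10.4,-0.078)
def s2w(x,y,z):
    c,s=np.cos(Q[2]),np.sin(Q[2]); return np.array([Q[0]+c*x-s*y,Q[1]+s*x+c*y,z])
def w2s(p):
    c,s=np.cos(Q[2]),np.sin(Q[2]); a,b=p[0]-Q[0],p[1]-Q[1]; return np.array([c*a+s*b,-s*a+c*b,p[2]])
def shift(st,x,y,z):
    r=R.from_euler("xyz",st["eef_rot"]); d=r.inv().apply(s2w(x,y,z)-st["eef_pos"])/10
    turn=-np.degrees((np.pi+Q[2]-st["eef_rot"][2]+np.pi)%(2*np.pi)-np.pi)/5
    print("clock",round(st["clock"],2),"scr",w2s(st["eef_pos"]).round(1),"F",st["wrist_force"].round(1),"shift cm",d.round(2),"turn",round(turn,2))
E
python3 -c "
from cell import manip
from h import *
shift(manip.read_state(),-59,-100,200)"
```

```text
clock 0.15 scr [-500.4  500.3  219. ] F [-0.1  0.7 -0.8] shift cm [-55.62 -49.57   1.94] turn -2.39
```

```bash
python3 -m creep '[[-1,[-2.5,-2.2,0],0],[-1,[-5.5,-5,0],-0.3],[-1,[-9,-8,0],-0.6],[-1,[-12,-11,0],-1],[-1,[-15,-14,0],-1.4],[-1,[-18,-17,0],-1.8],[-1,[-21,-20,0],-2.2],[-1,[-24,-23,0],-2.4],[-1,[-27,-25.5,0],-2.4],[-1,[-30,-28,0],-2.4],[-1,[-32,-29.5,0],-2.4],[-1,[-32,-29.5,0],-2.4]]' && python3 -c "
from cell import manip
from h import *
shift(manip.read_state(),-59,-100,200)"
```

```text
clock: 1.35
eef_pos: [380.1, 152.1, 219.3]
eef_rot: [-3.141, -0.0, 3.061]
wrist_force: [-0.5, 0.7, 0.0]
finger_gap: 2.3
finger_force: 0.0
clock 1.35 scr [-247.2  143.7  219.3] F [-0.5  0.7  0. ] shift cm [-18.88 -24.32   1.94] turn -0.03
```

```bash
python3 -m creep '[[-1,[-2,-3,0],0],[-1,[-5,-6.5,0],0],[-1,[-8,-10,0.4],0],[-1,[-11,-14,0.8],0],[-1,[-14,-18,1.2],0],[-1,[-16.5,-21.5,1.6],0],[-1,[-18.3,-24,1.9],0],[-1,[-18.9,-24.3,1.9],0],[-1,[-18.9,-24.3,1.9],0],[-1,[-18.9,-24.3,1.9],0]]' && python3 - <<'E'
from cell import manip
from h import *
shift(manip.read_state(),-59,-113,112)
W=manip.camera_params("wrist"); print(W["origin"],W["attitude"])
w=manip.camera("wrist");s=manip.camera("scene")[100:240,220:360];t=manip.camera("top")[105:235,270:400]
o=np.zeros((600,800,3),np.uint8);o[:420,:560]=w
o[:240,560:]=cv2.resize(s,(240,240));o[240:480,560:]=cv2.resize(t,(240,240))
cv2.imwrite("pics/a.png",o[:,:,::-1])
E
```

```text
clock: 2.35
eef_pos: [548.4, -101.5, 200.5]
eef_rot: [3.141, -0.0, 3.065]
wrist_force: [-0.1, 0.7, -0.5]
finger_gap: 0.6
finger_force: 0.0
clock 2.35 scr [-59.7 -96.  200.5] F [-0.1  0.7 -0.5] shift cm [-0.07 -1.7   8.85] turn 0.02
[471.67598468 -95.21878824 365.50248354] [ 2.87836444e+00 -8.23312078e-04  1.49529503e+00]
```

View pics/a.png

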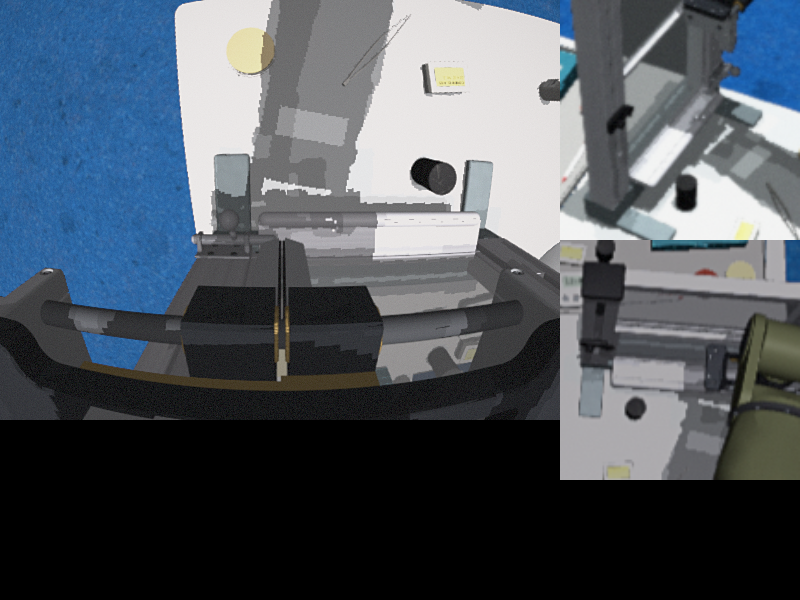

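Wrist view: knob at (229,220), fingertips at (281,240), bolt rod along row 238. The fingers are left of the knob and clear of it. Next I check the knob position and descend.

```bash
python3 -m creep '[[-1,[0,0,1.5],0],[-1,[0,0,4],0],[-1,[0,0,7],0],[-1,[0,0,8.6],0],[-1,[-0.1,0,8.9],0],[-1,[-0.1,0,8.9],0],[-1,[-0.1,0,8.9],0]]' && python3 - <<'E'
from cell import manip
from h import *
W=dict(origin=[471.67598468,-95.21878824,365.50248354],attitude=[2.87836444,-8.23312078e-04,1.49529503],fish=1)
W0=manip.camera_params("wrist"); W.update({k:W0[k] for k in("fovy","cx","cy")})
print("knob",w2s(plane(W,(229,220),106)),"lip R/L nose",w2s(plane(W,(260,218),66)),w2s(plane(W,(479,217),66)))
for u in [(215,154),(249,154),(468,160),(493,162)]: print("foot",w2s(plane(W,u,13)).round(1))
shift(manip.read_state(),-59,-113,112)
E
```

```text
clock: 3.2
eef_pos: [550.2, -102.8, 112.7]
eef_rot: [-3.141, 0.002, 3.065]
wrist_force: [-0.6, 0.2, -0.8]
finger_gap: 0.4
finger_force: 0.0
knob [ -56.29259609 -139.54709371  106.        ] lip R/L nose [ -46.07454018 -115.97566619   66.        ] [-46.3437518 122.3390841  66.       ]
foot [-103.1 -168.4   13. ]
foot [-102.6 -130.7   13. ]
foot [-103.1  132.3   13. ]
foot [-102.9  172.8   13. ]
clock 3.2 scr [-57.8 -97.2 112.7] F [-0.6  0.2 -0.8] shift cm [ 0.12 -1.58  0.07] turn 0.01
```

```bash
python3 -m creep '[[-1,[0.2,-0.5,0],0],[-1,[0.2,-1.1,0],0],[-1,[0.2,-1.6,0],0],[-1,[0.2,-2,0],0],[-1,[0.2,-2.3,0],0],[-1,[0.2,-2.6,0],0],[-1,[0.2,-2.9,0],0],[-1,[0.2,-3.2,0],0],[-1,[0.2,-3.2,0],0]]' 
python3 -m creep '[[-1,[0,-0.3,0],0],[-1,[0,-0.6,0],0],[-1,[0,-0.9,0],0],[-1,[0,-1.2,0],0],[-1,[0,-1.2,0],0]]' && python3 - <<'E'
from cell import manip
from h import *
shift(manip.read_state(),-59,-145,112)
E
```

```text
clock: 4.1
eef_pos: [545.2, -135.0, 111.5]
eef_rot: [-3.141, 0.0, 3.064]
wrist_force: [0.0, 1.4, 1.3]
finger_gap: 0.3
finger_force: 0.5
clock: 4.6
eef_pos: [544.3, -147.1, 111.5]
eef_rot: [-3.141, 0.0, 3.064]
wrist_force: [0.3, 1.5, 1.2]
finger_gap: 0.4
finger_force: 0.5
clock 4.6 scr [ -60.2 -141.8  111.5] F [0.3 1.5 1.2] shift cm [-0.12 -0.32 -0.05] turn 0.0
```

```bash
python3 -m creep '[[-1,[0,-0.2,0],0],[-1,[0,-0.4,0],0],[-1,[0,-0.5,0],0]]'; python3 -m creep '[[-1,[0,-0.15,0],0],[-1,[0,-0.3,0],0],[-1,[0,-0.3,0],0]]'; python3 - <<'E'
from cell import manip
from h import *
W=manip.camera_params("wrist");W["fish"]=1
shift(manip.read_state(),-59,-150,112)
w=manip.camera("wrist")
cv2.imwrite("pics/b.png",cv2.resize(w[170:320,140:340,::-1],(800,600),interpolation=cv2.INTER_CUBIC))
print(W)
E
```

```text
clock: 4.9
eef_pos: [544.0, -150.3, 111.5]
eef_rot: [3.139, -0.0, 3.064]
wrist_force: [0.4, 17.0, 4.4]
finger_gap: 0.4
finger_force: 8.5
clock: 5.2
eef_pos: [543.9, -151.1, 111.6]
eef_rot: [3.136, -0.001, 3.065]
wrist_force: [0.1, 27.9, 7.7]
finger_gap: 0.7
finger_force: 14.4
clock 5.2 scr [ -60.3 -145.9  111.6] F [ 0.1 27.9  7.7] shift cm [-0.13 -0.41 -0.05] turn 0.02
{'fovy': 65.70646984690485, 'cx': 281.4750079569686, 'cy': 208.13094313250414, 'origin': array([ 467.18874456, -145.81760519,  276.5967384 ]), 'attitude': array([ 2.87908125, -0.00650339,  1.49527565]), 'fish': 1}
```

View pics/b.png

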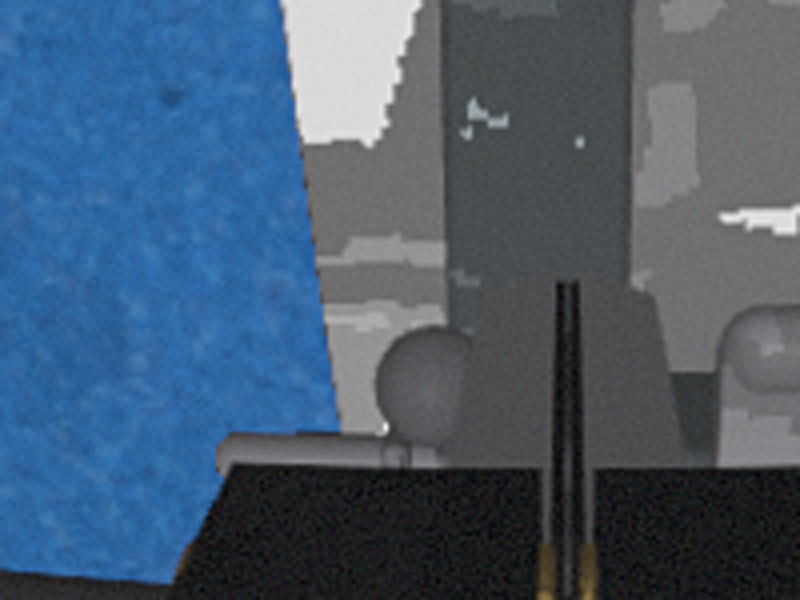

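Contact with the stop is clear: force rose 1.4 → 28 N, TCP at y ≈ -146, knob (437,385 in the crop) right of the finger and hard back. I'll back off and go in front of the lip's middle.

```bash
python3 -m creep '[[-1,[0,0.5,0],0],[-1,[0,1.5,0],0],[-1,[1,3.5,0],0],[-1,[2,6,0],0],[-1,[2,9,0],0],[-1,[2,12,0],0],[-1,[2,14,0],0],[-1,[2,14.6,0],0],[-1,[2,14.6,1.5],0],[-1,[2,14.6,3.2],0],[-1,[2,14.6,4.2],0],[-1,[2,14.6,4.2],0]]'; python3 - <<'E'
from cell import manip
from h import *
s=manip.read_state();shift(s,-58,0,70)
im=[manip.camera(n)[a:a+130,b:b+130,::-1] for n,a,b in (("scene",120,225),("top",105,280))]
W=manip.camera_params("wrist");W["fish"]=1
w=manip.camera("wrist");print(W["origin"],W["attitude"])
cv2.imwrite("pics/c.png",np.vstack([np.hstack([cv2.resize(i,(390,390),interpolation=cv2.INTER_CUBIC) for i in im]),cv2.resize(w[130:270,:,::-1],(780,195))]))
E
```

```text
clock: 6.45
eef_pos: [534.4, -8.0, 68.2]
eef_rot: [-3.141, -0.002, 3.064]
wrist_force: [-0.8, 0.7, 0.4]
finger_gap: 0.4
finger_force: 0.0
clock 6.45 scr [-81.   -3.9  68.2] F [-0.8  0.7  0.4] shift cm [-2.29  0.39 -0.18] turn 0.0
[458.45345676  -1.44658649 234.77606749] [ 2.87790681e+00 -4.81137288e-04  1.49382242e+00]
```

View pics/c.png

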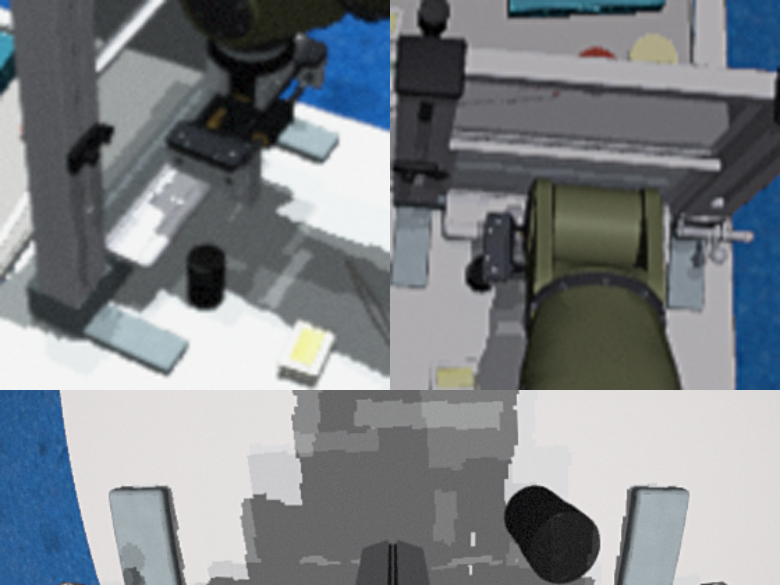

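The top crop shows the rod slid right past the post (end near (750,237)). The gripper stands in front of the lip's middle and clear of the can. Now approach and press lightly on the nose bar.

```bash
python3 -m creep '[[-1,[0,0.2,0.4],0],[-1,[-0.5,0.4,0.8],0],[-1,[-1,0.4,0.8],0],[-1,[-1.5,0.4,0.8],0],[-1,[-1.9,0.4,0.8],0],[-1,[-1.9,0.4,0.8],0]]';python3 -m creep '[[-1,[-0.2,0,0],0],[-1,[-0.3,0,0],0],[-1,[-0.3,0,0],0]]'; python3 -m creep '[[-1,[-0.1,0,0],0],[-1,[-0.1,0,0],0]]'
```

```text
clock: 7.2
eef_pos: [554.6, -5.0, 61.4]
eef_rot: [-3.142, -0.0, 3.064]
wrist_force: [0.4, 0.0, -0.6]
finger_gap: 0.5
finger_force: 0.0
clock: 7.5
eef_pos: [555.1, -5.0, 61.3]
eef_rot: [-3.141, -0.006, 3.064]
wrist_force: [-19.0, 0.6, 11.8]
finger_gap: 0.4
finger_force: 9.6
clock: 7.7
eef_pos: [555.2, -5.1, 61.3]
eef_rot: [-3.141, -0.008, 3.064]
wrist_force: [-28.0, 1.5, 18.0]
finger_gap: 0.5
finger_force: 13.5
```

```bash
python3 -m creep '[[-1,[0.1,0,-0.1],0],[-1,[0.1,0,-0.2],0]]'; python3 -m creep '[[-1,[0,0,-0.2],0],[-1,[0,0,-0.4],0],[-1,[0,0,-0.4],0]]'
```

```text
clock: 7.9
eef_pos: [555.0, -5.1, 62.3]
eef_rot: [-3.142, -0.006, 3.064]
wrist_force: [-10.9, 1.1, -3.4]
finger_gap: 0.3
finger_force: 5.5
clock: 8.2
eef_pos: [555.0, -5.0, 66.4]
eef_rot: [-3.141, -0.006, 3.064]
wrist_force: [-13.4, 1.3, 1.1]
finger_gap: 0.7
finger_force: 6.7
```

```bash
python3 -m creep '[[-1,[0,0,-0.3],0],[-1,[0,0,-0.6],0],[-1,[0,0,-0.9],0],[-1,[0,0,-1.2],0],[-1,[0,0,-1.5],0],[-1,[0,0,-1.8],0]]'; python3 - <<'E'
from cell import manip
from h import *
im=[manip.camera(n)[a:a+130,b:b+130,::-1] for n,a,b in (("scene",120,225),)]
shift(manip.read_state(),-58,0,70)
cv2.imwrite("pics/d.png",np.hstack([cv2.resize(i,(400,400),interpolation=cv2.INTER_CUBIC) for i in [cv2.imread("pics/scene0.png")[120:250,225:355]]+im]))
E
```

```text
clock: 8.8
eef_pos: [555.0, -5.1, 84.1]
eef_rot: [-3.141, -0.006, 3.064]
wrist_force: [-12.2, 0.2, -2.0]
finger_gap: 0.8
finger_force: 5.7
clock 8.85 scr [-60.6   0.6  84.6] F [-14.    0.8  -0.5] shift cm [-0.27 -0.06  1.46] turn 0.01
```

View pics/d.png

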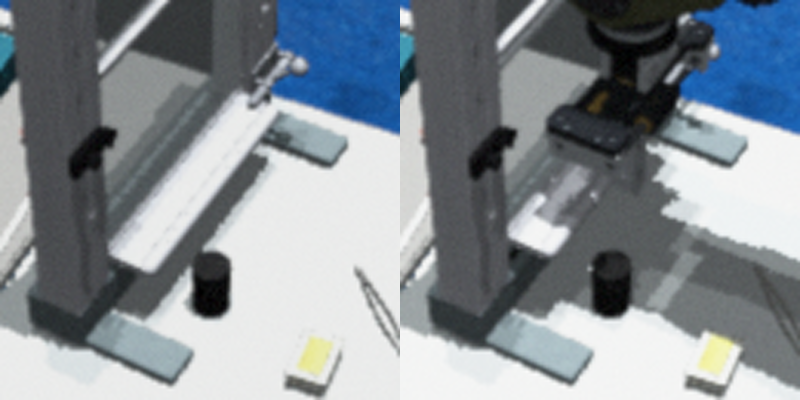

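The lip's near corner rose about 18 crop px (≈20 mm) together with the fingers, so there is no slip. Continuing.

```bash
R1='x'; python3 -m creep '[[-1,[0,0,-0.3],0],[-1,[0,0,-0.6],0],[-1,[0,0,-0.9],0],[-1,[0,0,-1.2],0],[-1,[0,0,-1.5],0],[-1,[0,0,-1.8],0],[-1,[0,0,-2.1],0],[-1,[0,0,-2.4],0],[-1,[0,0,-2.7],0],[-1,[0,0,-3.0],0],[-1,[0,0,-3.3],0],[-1,[0,0,-3.6],0]]';python3 -m creep '[[-1,[0,0,-0.3],0],[-1,[0,0,-0.6],0],[-1,[0,0,-0.9],0],[-1,[0,0,-1.2],0],[-1,[0,0,-1.5],0],[-1,[0,0,-1.8],0],[-1,[0,0,-2.1],0],[-1,[0,0,-2.4],0],[-1,[0,0,-2.7],0],[-1,[0,0,-3.0],0],[-1,[0,0,-3.3],0],[-1,[0,0,-3.6],0]]'
```

```text
clock: 10.05
eef_pos: [555.0, -5.0, 120.1]
eef_rot: [-3.142, -0.007, 3.064]
wrist_force: [-11.5, 0.0, -3.4]
finger_gap: 0.6
finger_force: 6.2
clock: 11.25
eef_pos: [555.0, -5.0, 156.1]
eef_rot: [-3.141, -0.007, 3.064]
wrist_force: [-13.3, 0.4, -4.2]
finger_gap: 0.5
finger_force: 6.7
```

Smooth, with about 3.5 N of lift. Rise another 45 mm, then look.

```bash
python3 -m creep '[[-1,[0,0,-0.4],0],[-1,[0,0,-0.8],0],[-1,[0,0,-1.2],0],[-1,[0,0,-1.6],0],[-1,[0,0,-2.0],0],[-1,[0,0,-2.4],0],[-1,[0,0,-2.8],0],[-1,[0,0,-3.2],0],[-1,[0,0,-3.6],0],[-1,[0,0,-4.0],0],[-1,[0,0,-4.4],0],[-1,[0,0,-4.4],0]]'; python3 - <<'E'
from cell import manip
from h import *
shift(manip.read_state(),-58,0,70)
a=np.mean([manip.camera("scene")[135:205,225:305,::-1].astype(float) for _ in range(4)],0).astype(np.uint8)
b=np.mean([manip.camera("top")[145:215,270:350,::-1].astype(float) for _ in range(4)],0).astype(np.uint8)
cv2.imwrite("pics/e.png",np.hstack([cv2.resize(i,(400,350),interpolation=cv2.INTER_CUBIC) for i in (a,b)]))
E
```

```text
clock: 12.45
eef_pos: [555.1, -5.0, 200.7]
eef_rot: [-3.141, -0.007, 3.064]
wrist_force: [-18.6, 1.5, 3.1]
finger_gap: 0.6
finger_force: 9.1
clock 12.45 scr [-60.5   0.6 200.7] F [-18.6   1.5   3.1] shift cm [-0.34 -0.06 13.07] turn 0.01
```

View pics/e.png

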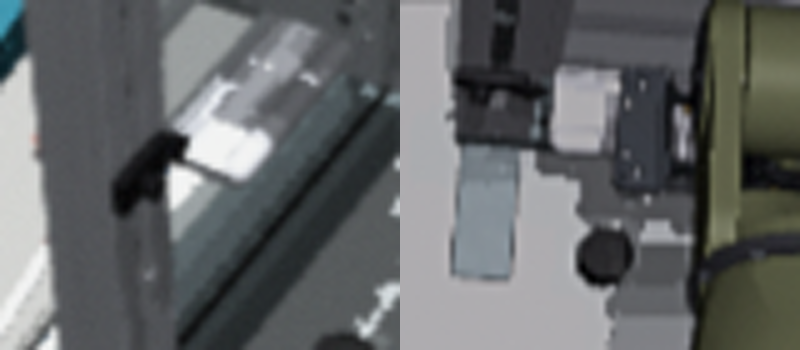

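Scene crop: pointer tip at about (187,149) → px (262.4,164.8). The lip's left nose end is at about (232,182) → px (271.4,171.4), still below the pointer. In top the tip is at px (299.2,161.4) and the lip's left end spans (300.4,160)-(300.4,174.5).

```bash
python3 - <<'E'
from cell import manip
from h import *
S=manip.camera_params("scene");T=manip.camera_params("top")
def proj(p,X):
    f=210/np.tan(np.radians(p["fovy"])/2); c=R.from_euler("xyz",p["attitude"]).inv().apply(X-p["origin"]); return (c[:2]/c[2]*f+[p["cx"],p["cy"]]).round(1)
for v in (163.5,164.8):
  x,e=tri([ray(S,(262.4,v)),ray(T,(299.2,161.4))]); print("tip",w2s(x).round(1),e[0].round(1))
for x in(-15,-25,-35):
  for z in (215,225,235): print(x,z,"tip S",proj(S,s2w(x,124,z)),"T",proj(T,s2w(x,124,z)))
for z in (198,204.4,210):
  print(z,"nose end S",proj(S,s2w(-42,120,z)),"front",proj(S,s2w(-50,120,z)),"bottom",proj(S,s2w(-42,120,z-8)),"front T",proj(T,s2w(-50,120,z)))
E
```

```text
tip [-18.1 124.3 220.7] 3.4
tip [-17.3 124.  215.8] 3.7
-15 215 tip S [260.1 164.4] T [299.6 161.9]
-15 225 tip S [260.  161.4] T [299.8 161.2]
-15 235 tip S [259.8 158.4] T [299.9 160.4]
-25 215 tip S [263.6 165.8] T [299.4 165.2]
-25 225 tip S [263.5 162.8] T [299.5 164.5]
-25 235 tip S [263.3 159.8] T [299.7 163.8]
-35 215 tip S [267.1 167.2] T [299.1 168.6]
-35 225 tip S [267.  164.2] T [299.3 167.9]
-35 235 tip S [266.9 161.2] T [299.4 167.1]
198 nose end S [270.5 172.1] front [273.3 173.3] bottom [270.6 174.4] front T [299.8 174.8]
204.4 nose end S [270.5 170.3] front [273.2 171.4] bottom [270.5 172.6] front T [299.9 174.4]
210 nose end S [270.4 168.7] front [273.2 169.8] bottom [270.5 171. ] front T [300. 174.]
```

```bash
python3 - <<'E'
from cell import manip
from h import *
a=np.mean([manip.camera("scene")[150:186,240:288,::-1].astype(float) for _ in range(12)],0).astype(np.uint8)
a=cv2.convertScaleAbs(a,alpha=1.15,beta=10)
o=cv2.resize(a,(768,576),interpolation=cv2.INTER_NEAREST)
for i in range(0,48,5): cv2.putText(o,str(240+i),(i*16,10),0,.35,(0,0,255)); 
for i in range(0,36,5): cv2.putText(o,str(150+i),(0,i*16+12),0,.35,(0,0,255))
cv2.imwrite("pics/f.png",o)
E
```

```text
(no output)
```

View pics/f.png

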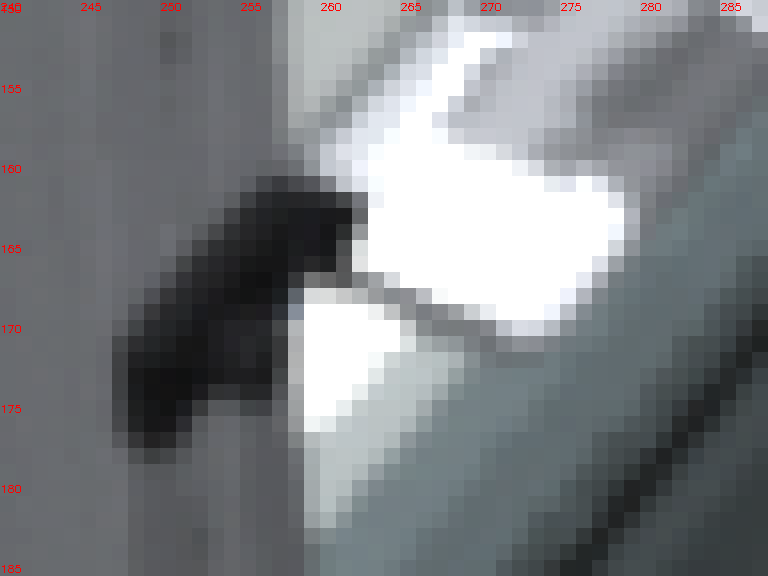

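The magnified crop shows the pointer's end face at column 262, rows 161.5-166 (centre ≈ (262.2,163.8)), and the nose's round end at ≈ (271.3,170.9). Relative to the projections, the nose must rise about 16 mm more.

```bash
python3 -m creep '[[-1,[0,0,-0.3],0],[-1,[0,0,-0.6],0],[-1,[0,0,-0.9],0],[-1,[0,0,-1.2],0],[-1,[0,0,-1.4],0],[-1,[0,0,-1.6],0],[-1,[0,0,-1.6],0]]'; python3 - <<'E'
from cell import manip
from h import *
S=manip.camera_params("scene")
a=np.mean([manip.camera("scene")[150:186,240:288,::-1].astype(float) for _ in range(12)],0).astype(np.uint8)
a=cv2.convertScaleAbs(a,alpha=1.0,beta=10)
o=cv2.resize(a,(768,576),interpolation=cv2.INTER_NEAREST)
for i in range(0,48,5): cv2.putText(o,str(240+i),(i*16,10),0,.35,(0,0,255)); 
for i in range(0,36,5): cv2.putText(o,str(150+i),(0,i*16+12),0,.35,(0,0,255))
cv2.imwrite("pics/g.png",o)
E
```

```text
clock: 14.15
eef_pos: [555.1, -5.0, 216.4]
eef_rot: [-3.141, -0.007, 3.064]
wrist_force: [-17.2, 0.7, 1.0]
finger_gap: 0.5
finger_force: 8.6
```

View pics/g.png

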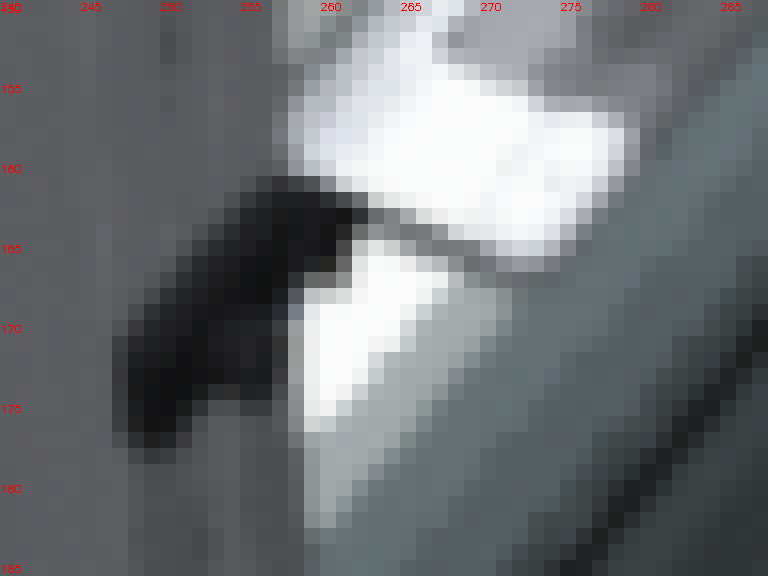

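The lip's end line now meets the pointer's end at about (263,163), i.e. level to within about 2 mm; the centred estimate allows another 2 mm. Then I back straight off.

```bash
python3 -m creep '[[-1,[0,0,-0.1],0],[-1,[0,0,-0.2],0],[-1,[0,0,-0.2],0],[-1,[0.1,0,-0.2],0],[-1,[0.3,0,-0.2],0],[-1,[0.6,0,-0.2],0],[-1,[1.5,0,-0.2],0],[-1,[4,0,-0.2],0],[-1,[7,0,-0.2],0],[-1,[10,0,-0.2],0],[-1,[13,0,-0.2],0],[-1,[16,0,-0.2],0]]'; python3 -m creep '[[-1,[2,0,0],0],[-1,[3,0,0],0],[-1,[3,0,0],0],[-1,[3,0,0],0]]'; python3 - <<'E'
from cell import manip
from h import *
S=manip.camera_params("scene");T=manip.camera_params("top")
A=lambda n,r,c,h,w:np.mean([manip.camera(n)[r:r+h,c:c+w,::-1].astype(float) for _ in range(10)],0).astype(np.uint8)
o=np.hstack([cv2.resize(A("scene",130,240,60,80),(400,300),interpolation=cv2.INTER_NEAREST),cv2.resize(A("top",140,275,60,80),(400,300),interpolation=cv2.INTER_NEAREST)])
o=np.vstack([o,np.hstack([cv2.resize(A("top",150,330,60,80),(400,300),interpolation=cv2.INTER_NEAREST),cv2.resize(manip.camera("scene")[100:250,225:425,::-1],(400,300))])])
cv2.imwrite("pics/h.png",o)
E
```

```text
clock: 15.95
eef_pos: [396.1, 7.3, 219.4]
eef_rot: [3.142, 0.001, 3.064]
wrist_force: [1.3, 0.5, -0.1]
finger_gap: 0.2
finger_force: 0.0
clock: 16.35
eef_pos: [368.4, 9.4, 219.7]
eef_rot: [-3.142, 0.001, 3.064]
wrist_force: [0.2, 0.6, -0.0]
finger_gap: 0.3
finger_force: 0.0
```

View pics/h.png

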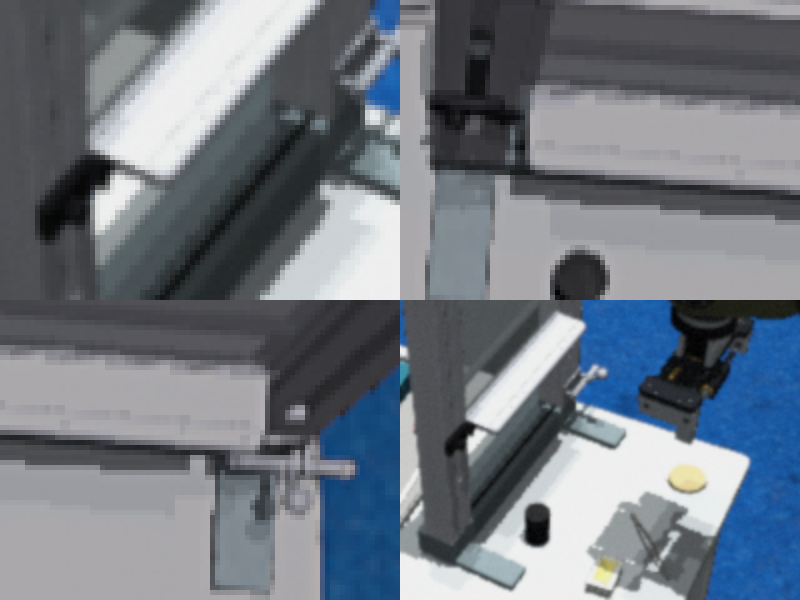

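Sash stands, bolt rod is fully right (top crop (350,468)), and other things are unmoved. One numeric check of nose end against tip, using both views.

```bash
python3 - <<'E'
from cell import manip
from h import *
S=manip.camera_params("scene");T=manip.camera_params("top")
for n,a,b in (("nose front end",(273,165.7),(301,173)),("tip c",(262.3,163.8),(300,162)),("tip top",(262.8,162.5),(300,162))):
    x,e=tri([ray(S,a),ray(T,b)]);print(n,w2s(x).round(1),round(e[0],1))
g=np.mean([manip.camera("scene")[154:172,256:276].mean(2) for _ in range(10)],0);print(g.round().astype(int))
E
```

```text
nose front end [-48.7 117.8 221.3] 0.3
tip c [-17.8 122.1 217.4] 2.2
tip top [-19.2 122.2 222.6] 2.4
[[ 79  86 105 139 168 182 190 206 213 221 232 237 238 239 239 238 239 238
  238 233]
 [ 79  90 133 168 174 188 205 212 220 231 236 238 238 239 239 239 239 238
  234 224]
 [ 78  98 160 181 168 197 211 214 230 236 238 238 239 239 238 238 238 234
  227 231]
 [ 81 111 169 185 201 211 213 222 233 238 238 238 239 239 238 238 237 228
  230 236]
 [ 82 109 166 202 212 213 221 232 237 238 239 238 238 239 239 238 236 233
  236 235]
 [ 78  99 165 194 208 218 231 237 238 239 239 239 239 239 238 236 233 236
  238 231]
 [ 73  76  93 127 176 209 231 237 237 238 238 238 239 238 236 233 236 238
  238 236]
 [ 52  39  41  48  72 114 189 216 228 235 237 238 238 236 231 235 238 238
  237 232]
 [ 28  22  21  21  22  31  65 105 160 204 222 234 236 232 231 236 238 238
  233 216]
 [ 21  18  15  17  11  13  42  87 100 106 135 197 218 226 227 232 235 233
  220 182]
 [ 19  13  14  15  11  30 105 158 144 115 107 112 118 159 192 210 218 210
  183 134]
 [ 14  10  14  16  12  60 178 227 216 190 173 150 115  98 112 148 165 157
  130  98]
 [  9   9  19  26  27  88 211 236 238 236 234 222 167 116  99 101 108  96
   86  92]
 [ 10  13  38  89  91 130 220 237 239 238 237 227 181 144 129 116 109  89
   88  95]
 [  8  18  74 174 188 204 232 238 239 237 228 190 160 153 150 142 124 102
   95  96]
 [ 16  33 110 215 235 237 238 239 238 229 189 160 154 153 151 131 105  97
   95  96]
 [ 27  50 144 225 238 238 238 238 235 198 161 154 153 152 142 115  98  96
   97  96]
 [ 20  40 137 224 238 239 238 231 223 183 156 153 152 143 116  99  97  95
   96  91]]
```

```bash
python3 -c "
from cell import manip
print(manip.sign_off())"
```

```text
the job is handed in; nothing more can be done
None
```

Handed in at about 17 s, no verdict returned: the bolt is back against its stop and the sash stands with the lip measured at 221–223 mm against a pointer tip at 217–223 mm; because the tool can only point down, I raised the lip by pressing the closed fingers (about 12–19 N) on the front of its nose bar rather than from beneath, and the contact force peaked near 33 N (limit 35 N).

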